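# Lock the rotary stage: line up the slotted disc and push the lock bar home

### The job

Lock the rotary stage for storage: with closed fingertips, push the black post round to turn the graduated disc until its red-edged slot faces the steel lock bar, then push the bar's orange tab so that the bar slides into the slot, fully home with the tab up against its guide block. Push gently, do not grip or lift anything, leave the other things on and around the stage where they are, and finish clear of everything.

Things in the scene. Friction and masses are not known exactly. Their poses are not given: they have to be found in the camera images.
- stage: Grey cast base of the rotary stage, fixed, 160 (x) by 270 (y) by 35 high; origin at the centre of its underside, on the table, z up. The disc's upright axis is at x 0, y +60 of this frame. The lock bar lies along this frame's y axis at x 0 and slides towards +y into the disc. The guide block (55 along x, 22 along y, centred at y -27, top at z 66) straddles the bar between disc and tab.
- disc (a joint): Angle of the slotted aluminium disc about its upright axis, rad; grows anticlockwise seen from above; 0 = slot exactly facing the bar. It starts between 0.5 and 1.7, turns freely between stops at -2.6 and 2.6, and stays where it is left (friction: about 1.5 N at the post). If it is more than about 0.12 rad out of line the bar jams on the rim.
- disc_centre (a point): Centre of the disc's top face, on its axis, 53 above the table; this frame turns with the disc (at disc angle 0 its axes are the stage's). The disc: radius 65, 15 thick, underside 38 and top 53 above the table; a low dark hub (radius 16) rises to 62.
- post_top (a point): Centre of the top of the black upright drive post, 14 in diameter, 42 tall (from 53 to 95 above the table), standing on the disc 46 from its axis, straight opposite the slot; turns with the disc.
- slot_mouth (a point): Middle of the slot's mouth at the disc's rim, on its top face, 65 from the axis; turns with the disc. The slot is 22 wide, 27 deep from the rim, straight sides marked by red lines; the bar is 16 wide with a round nose.
- bar (a joint): Travel of the lock bar towards the disc's axis (stage +y), m: 0 = drawn back, 0.030 = fully home at its stop, tab 1 mm from the guide block. It starts between 0 and 0.005 and stays where it is left (friction about 2 N). At 0 the nose stands 8 mm outside the disc's rim; at 0.030 it is 22 mm inside the slot.
- tab_back (a point): Centre of the upper part of the back face (stage -y side, the face to push) of the orange tab, 84 above the table; the tab is an upright plate 40 wide (stage x), 8 thick, from 47 to 95 above the table, fixed at the bar's rear end; moves with the bar. Behind the tab only the bar's last 4 mm stick out, below 52 above the table.
- bar_nose (a point): Tip of the bar's round nose, mid-height of the bar, 45.5 above the table; moves with the bar.
- plug_gauge: Loose steel plug gauge standing on the stage base near the tab, 24 in diameter, 50 tall; origin at its underside. Leave alone.
- ring_gauge: Loose dark steel setting ring lying on the stage base, 42 in diameter, 14 high; origin at its underside. Leave alone.
- indicator: Loose black digital indicator lying on the table beyond the stage, 58 in diameter, 22 high, with a 44 long stem; origin under its centre. Leave alone.
- magnifier: Loose black hand magnifier lying on the table beyond the stage, lens 72 in diameter, 12 high, handle 95 long; origin under the lens centre. Leave alone.
- logger: Loose dark green handheld meter with orange keys lying at the side, 150 by 75 by 30; origin under its centre. Leave alone.
- screwdriver: Loose screwdriver lying at the side; origin under its centre. Leave alone.
- oil_jar: Loose amber jar, 52 in diameter, 70 tall, standing at the side; origin under its centre. Leave alone.

How it is judged:
By the outcome, as a careful person would: the job done as asked, in the order asked, and still so for the second after the job is handed in, with the robot touching nothing.
It also fails if it takes over 58 s, if anything falls off the work surface, if the arm or the gripper's body presses on something with over 40 N, if the wrist force passes 120 N, or if a joint passes its speed limit or range.

### The arm

A 6-joint arm with a two-finger parallel gripper is mounted at the origin on the work surface. World frame = base frame: x ahead of the robot, y to its left, z up, the work surface at z = 0. Lengths are in mm, angles in degrees, forces in N, time in s.
With the tool pointing down it reaches from about 300 to 850 mm from the base axis. Payload 4.2 kg.
Tool frame: the origin (TCP) lies midway between the tips of the shut fingers; the grasp point (between the pads) lies 19 mm behind it (env.grasp_offset is the distance from the TCP to the grasp point, in mm); z points along the fingers, y is the line along which they close (so a half turn about z gives the same grasp; the last joint's range is limited). The gripper opens to 91 mm and grips with 3 to 60 N. Pads are 32 mm wide; open, the fingers measure 118 mm over their backs; the gripper's body (76 mm by 178 mm) begins 60 mm behind the grasp point.
Start: joints at [70.302, 18.312, 89.639, -0, 72.044, -1.146], TCP at [182.951, 545.135, 213.976] pointing down, gripper open.
Joint ranges: [-177.97, 177.97], [-48.28, 115.42], [12.27, 149.76], [-77.06, 257.06], [2.81, 150.46], [-146.56, 146.56]. Speed limits (degrees/s): [147.25, 147.25, 180, 180, 180, 180].

### API

Orientations are given as [roll, pitch, yaw] about the fixed x, y, z axes, in that order (R = Rz(yaw) Ry(pitch) Rx(roll)).
In Python, from workcell import env, optics gives the robot as it stands. The module is installed in compiled form; this text tells all that it offers.
- The arm moves only by the tool send_rows, never from a script. Its argument "targets" is a list that holds one entry, the list of rows, each a list of 7 numbers: the turn, a rotation vector about the world's x, y, z scaled (see below), then the shift along the world's x, y, z scaled (see below), then the closure, from -1 (fully open) to 1 (shut). In form: [[[rx, ry, rz, x, y, z, gripper], ...]]. A call has 1 to 12 rows; each row shifts and turns the commanded pose from where the row before left it; what a row does not reach is not made up. The controller multiplies each number of a shift by 0.2 m and each number of a turn by pi/2 rad. A row lasts 1/10 s, in which the tool goes at most 50 mm and 8.59 degrees, less where a joint would pass 70% of its speed; a pose out of reach is approached as far as the arm can. A call with a number of a shift or a turn outside -1 to 1 is refused whole. A call with a gripper value outside its range is refused whole. The fingers move at their own pace and stop on an object; "grip_force" is the grip in N (left out, the last holds). Time passes only in rows, so rows that do not move let the fingers close. It gives the time, the measured TCP pose, the force, the opening and the grip force at its end, in the units of the state.
- env.state(): the state, without advancing time (a new reading comes with each control period).
- optics.grab_frame(name): name is "side" or "top"; returns (picture, depth): 384x512x3 uint8, red, green, blue; 384x512 float32, mm along the optical axis (not along the pixel's ray), 0 where there is no reading.
- optics.camera_info(name): a dict with "camera_matrix" (3x3 intrinsics, pixels), "R" (3x3) and "t" (3): a world point X has camera coordinates R X + t. Camera axes: x right, y down, z forward; pixel columns grow to the right and rows downward; lengths in mm; the calibration is good to about 2 mm. A picture is of the moment at which its call begins. camera_info takes no time and is no camera call.
- env.job_done(): hands the job in; it is judged then, once.
Trained networks look in the newest picture that a camera, given by its name, has taken for a name from the list of things; names that differ only in an ending like _2 or _b are one class to them, and where a whole thing is asked for, a point or a joint stands for the part that bears it (a point fixed in the world has none). Each returns a list of dicts, best first, with "conf" (0 to 1); they miss things now and then, are a little off and sometimes report something else, mostly with a low value. They report only what shows in the picture. A call takes as long as a camera call.
- optics.silhouettes(camera, name): "mask" (384x512 bool, what is visible of it) and "at" ([column, row] in pixels, amid what is visible of it).
- optics.place_of(camera, name): "at" ([column, row] in pixels: a listed point, or the origin of a listed thing).
The state is a dict: "time_s": time; "qpos": joint angles; "qvel": joint speeds; "effort": joint torques, N m; "ee_pos": TCP position; "ee_rot": TCP orientation; "force": force on the tool from outside, world axes, zero at the start; "torque": the same for the moment, N m; "gripper_width": finger opening in mm; "gripper_force": force on a finger pad.
Only numpy, scipy, OpenCV 4.12 (cv2) and the standard library are available. Lean on these libraries where they do the work, as an engineer would, in place of code of your own. Each camera call takes 0.05 s, during which the arm holds its last target. There are 200 camera calls.

## Working session

There is one attempt and no reset: what is moved stays moved. The work goes in short steps, Python scripts to look and compute and a tool call to move; the robot and the scene stay as the last step left them, time stands still between calls to the robot, and variables do not carry over. Pictures are saved under pics/ and viewed, at most 10 in all, crops included, and the job is handed in when it is done.

Besides the shell and the picture viewer there is one more tool, called after "Emit:" as name(argument=value, ...) on one line, values as JSON. send_rows: Moves the arm, as the interface text tells. Its arguments: {"type":"object","properties":{"targets":{"type":"array"},"grip_force":{"type":"number"}},"required":["targets"]}

```bash
mkdir -p pics; cat > h.py <<'E'
from workcell import env, optics
import numpy as np, cv2
def ray(cam,px):
    i=optics.camera_info(cam);K=np.array(i["camera_matrix"]);R=np.array(i["R"]);t=np.array(i["t"])
    d=R.T@np.linalg.inv(K)@np.array([px[0],px[1],1.]);return -R.T@t,d
def atz(cam,px,z):
    o,d=ray(cam,px);return o+d*(z-o[2])/d[2]
def proj(cam,X):
    i=optics.camera_info(cam);c=np.array(i["R"])@np.array(X)+np.array(i["t"]);p=np.array(i["camera_matrix"])@c;return p[:2]/p[2]
Z=dict(disc_centre=53,post_top=95,slot_mouth=53,tab_back=84,bar_nose=45.5,stage=0,plug_gauge=35,ring_gauge=35)
def find(names,cams=("top","side")):
    for n in names:
        for c in cams:
            for r in optics.place_of(c,n)[:2]:
                print(n,c,round(r["conf"],2),np.round(r["at"],1),np.round(atz(c,r["at"],Z[n]),1))
def shot(tag):
    for c in("top","side"):
        p,d=optics.grab_frame(c);cv2.imwrite(f"pics/{c}_{tag}.png",p[:,:,::-1])
E
python3 - <<'E'
from h import *
shot("0");find(Z)
p=[cv2.imread(f"pics/{c}_0.png") for c in("top","side")]
cv2.imwrite("pics/both0.png",cv2.resize(np.vstack(p),(400,600)))
s=env.state();print(s["ee_rot"],s["force"],s["time_s"])
E
```

```text
disc_centre top 0.64 [274.5 220.5] [512.1 -66.   53. ]
disc_centre side 0.67 [251.5 214.5] [500.3 -60.8  53. ]
disc_centre side 0.59 [268.4 213.2] [546.8 -96.6  53. ]
post_top top 0.79 [259.9 231.6] [469.3 -21.4  95. ]
post_top side 0.59 [237.  203.7] [471.2 -20.8  95. ]
slot_mouth top 0.93 [287.  211.9] [ 542.1 -104.6   53. ]
slot_mouth side 0.98 [272.2 212.1] [ 560.3 -101.8   53. ]
tab_back top 0.7 [317.1 220.8] [ 514.5 -197.2   84. ]
tab_back top 0.3 [275.9 221.8] [503.9 -69.5  84. ]
tab_back side 0.54 [286.7 224. ] [ 529.1 -196.7   84. ]
bar_nose top 0.46 [294.  223.6] [ 506.8 -129.    45.5]
bar_nose side 0.69 [266.4 225.3] [ 505.6 -128.3   45.5]
stage top 0.76 [289.4 223.7] [ 511.8 -117.6    0. ]
stage side 0.65 [265.9 233.2] [ 509.9 -122.4    0. ]
plug_gauge top 0.56 [319.1 202.6] [ 581.6 -208.6   35. ]
plug_gauge side 0.46 [298.8 229. ] [ 579.1 -209.    35. ]
ring_gauge top 0.62 [313.6 235.8] [ 472.6 -194.1   35. ]
ring_gauge top 0.37 [287.4 213.7] [ 539.2 -107.3   35. ]
ring_gauge side 0.61 [192.2 151.1] [602.7 425.3  35. ]
ring_gauge side 0.52 [270.8 244.4] [ 462.  -192.4   35. ]
[1.79990995e+02 1.23442533e-03 1.61448005e+02] [-0.30670965  0.30406309  0.60776314] 0.9
```

View pics/top_0.png

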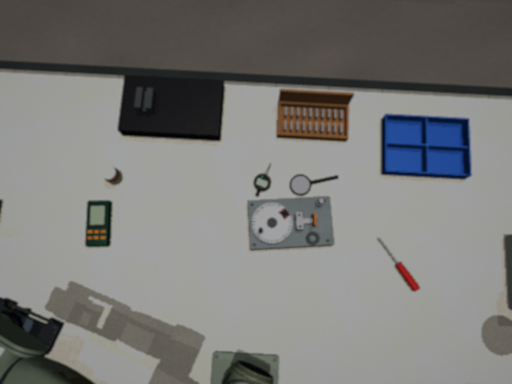

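View pics/side_0.png

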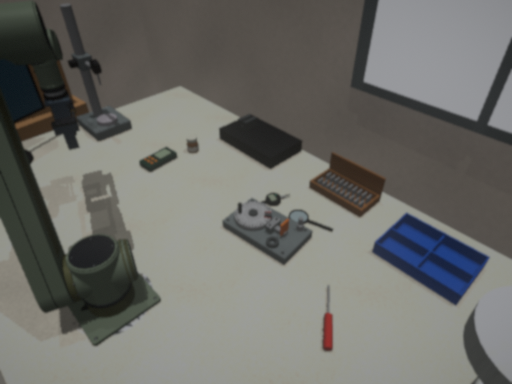

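```bash
python3 - <<'E'
from h import *
optics.grab_frame("top");optics.grab_frame("side")
for n in("stage","disc"):
  for c in("top","side"):
    for r in optics.silhouettes(c,n)[:1]:
      m=r["mask"].astype(np.uint8);cs,_=cv2.findContours(m,0,2);k=max(cs,key=cv2.contourArea)[:,0,:]
      z=35 if n=="stage" else 53
      W=np.array([atz(c,p,z)[:2] for p in k],np.float32)
      print(n,c,r["conf"],m.sum(),cv2.minAreaRect(W),cv2.fitEllipse(W))
a=cv2.imread("pics/top_0.png")[185:260,235:345];b=cv2.imread("pics/side_0.png")[185:265,215:325]
cv2.imwrite("pics/crop0.png",np.vstack([cv2.resize(x,(450,300),interpolation=cv2.INTER_CUBIC) for x in(a,b)]))
E
```

```text
stage side 0.96 2985 ((504.6623229980469, -118.87060546875), (180.39723205566406, 298.56280517578125), 6.1338372230529785) ((502.6653137207031, -120.61038970947266), (188.3647918701172, 375.8533935546875), 4.106027126312256)
disc top 0.93 1299 ((505.67584228515625, -55.295021057128906), (131.286376953125, 127.49047088623047), 3.322068214416504) ((503.5802917480469, -53.24417495727539), (124.19952392578125, 131.4566650390625), 113.98982238769531)
disc side 0.87 817 ((504.5892639160156, -61.12342071533203), (135.7896270751953, 121.8355484008789), 46.01742172241211) ((505.0475158691406, -57.521888732910156), (121.60427856445312, 143.9691925048828), 139.1662139892578)
```

View pics/crop0.png

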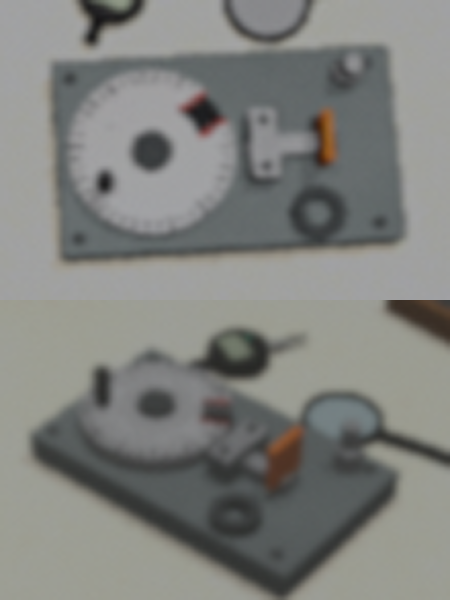

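```bash
python3 - <<'E'
from h import *
f=lambda x,y:(235+(x+.5)/450*110-.5,185+(y+.5)/4-.5)
W=lambda x,y,z:atz("top",f(x,y),z)[:2]
print("hub",W(152,150,62),"post",W(104,177,95),"slotmid",W(204,113,53))
C=[W(*c,35) for c in((52,62),(388,46),(405,238),(65,258))]
print(C,np.mean(C,0))
print("tab top",W(326,110,95),W(326,162,95),"guide",W(262,143,66), "plug top",W(355,62,85))
u=(C[0]+C[3]-C[1]-C[2])/2;print(np.linalg.norm(u),np.degrees(np.arctan2(-u[0],u[1])))
v=(C[0]+C[1]-C[2]-C[3])/2;print(np.linalg.norm(v),np.degrees(np.arctan2(v[1],v[0])))
E
```

```text
hub [505.1649107  -57.37263447] post [477.69383012 -21.41201073] slotmid [538.46661037 -96.68388781]
[array([576.26712402,  24.90964208]), array([ 605.02630819, -241.67331798]), array([ 449.75762121, -258.63195445]), array([418.48267032,   5.04392432])] [ 512.38343094 -117.58792651]
tab top [ 539.4613486  -186.33101453] [ 498.97906608 -187.58099179] guide [ 515.09259972 -141.61185305] plug top [ 580.4927352  -208.63161939]
266.82322496927935 6.459331939993415
157.6057596953795 6.708857095740376
```

The top crop shows the hub at crop (152,150), the post at (104,177), the slot at (204,113), the tab at (326,136) and the plug at (355,62). From these the stage yaw is about 6.6°, the disc centre about (504.7,-57.6) and the disc angle about 0.55 rad. Lengths and sizes check out against the given values. Next I approach high, turning the tool to yaw 96.6°.

Emit:
send_rows(targets=[[[0, 0, -0.045, 0.08, -0.177, 0, 1], [0, 0, -0.045, 0.08, -0.177, 0, 1], [0, 0, -0.045, 0.08, -0.177, 0, 1], [0, 0, -0.045, 0.08, -0.177, 0, 1], [0, 0, -0.045, 0.08, -0.177, 0, 1], [0, 0, -0.045, 0.08, -0.177, 0, 1], [0, 0, -0.045, 0.08, -0.177, 0, 1], [0, 0, -0.045, 0.08, -0.177, 0, 1]]], grip_force=20)

```text
time_s: 2.0
ee_pos: [311.4, 260.5, 214.2]
ee_rot: [179.9, 0.0, 128.9]
force: [1.5, 0.1, -1.1]
gripper_width: 29.9
gripper_force: 0.0
```

Emit:
send_rows(targets=[[[0, 0, -0.045, 0.08, -0.177, 0, 1], [0, 0, -0.045, 0.08, -0.177, 0, 1], [0, 0, -0.045, 0.08, -0.177, 0, 1], [0, 0, -0.045, 0.08, -0.177, 0, 1], [0, 0, -0.045, 0.08, -0.177, 0, 1], [0, 0, -0.045, 0.08, -0.177, 0, 1], [0, 0, -0.045, 0.08, -0.177, 0, 1], [0, 0, -0.045, 0.08, -0.177, 0, 1], [0, 0, 0, 0, 0, 0, 1], [0, 0, 0, 0, 0, 0, 1]]])

```text
time_s: 3.0
ee_pos: [438.9, -21.7, 213.8]
ee_rot: [-180.0, -0.0, 96.6]
force: [-0.5, 0.7, -0.4]
gripper_width: 0.1
gripper_force: 0.0
```

Emit:
send_rows(targets=[[[0, 0, 0, 0, 0, -0.12, 1], [0, 0, 0, 0, 0, -0.12, 1], [0, 0, 0, 0, 0, -0.12, 1], [0, 0, 0, 0, 0, -0.12, 1], [0, 0, 0, 0, 0, -0.12, 1], [0, 0, 0, 0, 0, -0.12, 1], [0, 0, 0, 0, 0, 0, 1], [0, 0, 0, 0, 0, 0, 1]]])

```text
time_s: 3.8
ee_pos: [438.8, -20.4, 70.4]
ee_rot: [-180.0, -0.0, 96.7]
force: [0.6, -0.2, 0.6]
gripper_width: 0.4
gripper_force: 0.0
```

Emit:
send_rows(targets=[[[0, 0, 0, 0.015, 0.0017, 0, 1], [0, 0, 0, 0.015, 0.0017, 0, 1], [0, 0, 0, 0.015, 0.0017, 0, 1], [0, 0, 0, 0.015, 0.0017, 0, 1], [0, 0, 0, 0.015, 0.0017, 0, 1], [0, 0, 0, 0.015, 0.0017, 0, 1], [0, 0, 0, 0.015, 0.0017, 0, 1], [0, 0, 0, 0.015, 0.0017, 0, 1], [0, 0, 0, 0.015, 0.0017, 0, 1], [0, 0, 0, 0.015, 0.0017, 0, 1], [0, 0, 0, 0, 0, 0, 1], [0, 0, 0, 0, 0, 0, 1]]])

```text
time_s: 5.0
ee_pos: [468.8, -17.9, 69.8]
ee_rot: [-180.0, 0.0, 96.7]
force: [-2.9, 0.2, -0.7]
gripper_width: 0.5
gripper_force: 1.1
```

```bash
python3 - <<'E'
from h import *
shot("1");find(["post_top","slot_mouth"])
a=cv2.imread("pics/top_1.png")[185:260,235:345];b=cv2.imread("pics/side_1.png")[185:265,215:325]
cv2.imwrite("pics/crop1.png",np.vstack([cv2.resize(x,(450,300),interpolation=cv2.INTER_CUBIC) for x in(a,b)]))
E
```

```text
post_top side 0.97 [239.1 200.9] [485.9 -15.   95. ]
post_top side 0.66 [286.7 223.2] [ 523.2 -201.5   95. ]
slot_mouth top 0.53 [289.1 212.2] [ 541.5 -111.3   53. ]
slot_mouth side 0.76 [270.2 214.9] [ 545.2 -106.9   53. ]
```

View pics/crop1.png

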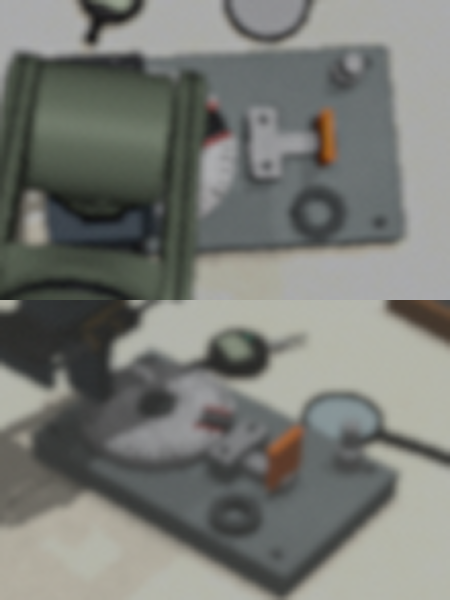

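Contact is made and the disc is turning. I push a little further, then back off to measure without occlusion.

Emit:
send_rows(targets=[[[0, 0, 0, 0.01, 0.001, 0, 1], [0, 0, 0, 0.01, 0.001, 0, 1], [0, 0, 0, 0.01, 0.001, 0, 1], [0, 0, 0, 0, 0, 0, 1], [0, 0, 0, 0, 0, 0, 1]]])

```text
time_s: 5.8
ee_pos: [475.9, -17.4, 70.2]
ee_rot: [179.9, 0.0, 96.7]
force: [-1.2, 0.6, 0.7]
gripper_width: 0.3
gripper_force: 0.4
```

Emit:
send_rows(targets=[[[0, 0, 0, -0.05, -0.006, 0, 1], [0, 0, 0, -0.1, -0.012, 0, 1], [0, 0, 0, -0.2, 0, 0.2, 1], [0, 0, 0, -0.2, 0.2, 0.2, 1], [0, 0, 0, -0.1, 0.2, 0.2, 1], [0, 0, 0, 0, 0.2, 0, 1], [0, 0, 0, 0, 0.2, 0, 1], [0, 0, 0, 0, 0, 0, 1], [0, 0, 0, 0, 0, 0, 1]]])

```text
time_s: 6.7
ee_pos: [363.8, 121.5, 167.6]
ee_rot: [179.9, 0.0, 96.8]
force: [0.3, -0.3, -0.3]
gripper_width: 0.8
gripper_force: 0.0
```

```bash
python3 - <<'E'
from h import *
ims=[]
for c in("top","side"):
    ims.append(np.mean([optics.grab_frame(c)[0] for _ in range(4)],0)[:,:,::-1].astype(np.uint8))
find(["post_top","slot_mouth","disc_centre","tab_back"])
a=ims[0][185:260,235:345];b=ims[1][185:265,215:325]
cv2.imwrite("pics/crop2.png",np.vstack([cv2.resize(x,(450,300),interpolation=cv2.INTER_CUBIC) for x in(a,b)]))
E
```

```text
post_top top 0.86 [258.8 225.2] [488.8 -17.   95. ]
post_top side 0.69 [240.1 200.8] [488.7 -17.   95. ]
slot_mouth top 0.87 [289.2 212.9] [ 539.3 -111.7   53. ]
slot_mouth top 0.58 [299.2 185. ] [ 632.4 -140.1   53. ]
slot_mouth side 0.8 [268.6 216.9] [ 534.2 -110.1   53. ]
disc_centre top 0.77 [275.4 222.2] [506.8 -69.2  53. ]
disc_centre top 0.7 [300.2 187.9] [ 622.9 -143.7   53. ]
disc_centre side 0.82 [253.2 212.1] [512.9 -56.1  53. ]
tab_back top 0.53 [396.3 261.8] [ 402.5 -442.1   84. ]
tab_back top 0.52 [315.  221.1] [ 513.2 -190.7   84. ]
tab_back side 0.62 [288.5 223.8] [ 534.  -200.1   84. ]
```

View pics/crop2.png

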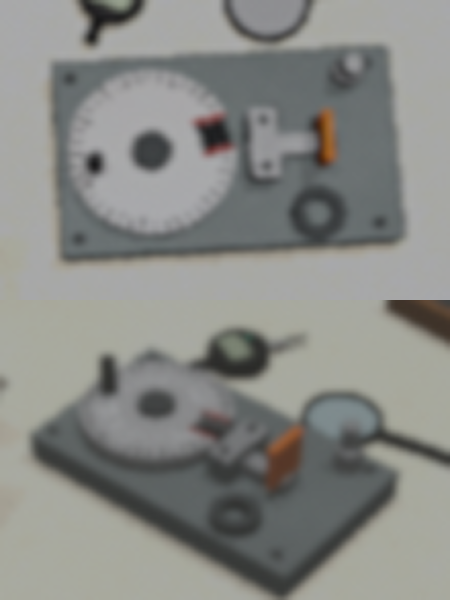

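```bash
cat >> h.py <<'E'
D=np.array([504.7,-57.6]);ex=np.array([.9934,.1149]);ey=np.array([-.1149,.9934])
def measure():
    im=np.mean([optics.grab_frame("top")[0] for _ in range(4)],0).astype(np.float32)
    g=im.max(2)
    def blob(w,cx,cy,r):
        yy,xx=np.mgrid[:384,:512];m=w*((xx-cx)**2+(yy-cy)**2<r*r);return (m*xx).sum()/m.sum(),(m*yy).sum()/m.sum()
    dark=np.clip(140-g,0,None)
    res={}
    hc=proj("top",[*D,62]);h=blob(dark,*hc,6);H=atz("top",h,62)[:2];print("hub",h,H)
    red=np.clip(im[:,:,0]-np.maximum(im[:,:,1],im[:,:,2])-8,0,None)
    yy,xx=np.mgrid[:384,:512]
    sl=None
    yield_=None
    for nm,w,z,r0,r1 in(("slotred",red,53,36,68),):
        P=np.array([[x,y] for y in range(195,250) for x in range(245,305)])
        Wd=np.array([atz("top",p,z)[:2] for p in P])-D;rr=np.hypot(*Wd.T);k=(rr>r0)&(rr<r1)&(Wd@ey<0)
        ww=np.array([w[p[1],p[0]] for p in P])*k;v=(ww[:,None]*Wd).sum(0)/ww.sum()
        print(nm,v,"angle",np.arctan2(v@ex,-(v@ey)),ww.sum())
    Wd=np.array([atz("top",p,95)[:2] for p in P])-D;rr=np.hypot(*Wd.T);k=(rr>34)&(rr<58)&(Wd@ey>20)
    ww=np.clip(np.array([dark[p[1],p[0]] for p in P])-40,0,None)*k;v=(ww[:,None]*Wd).sum(0)/ww.sum()
    print("post",v,np.hypot(*v),"angle",np.arctan2(-(v@ex),v@ey),"x_s",v@ex)
E
python3 - <<'E'
from h import *
list(measure() or [])
f=lambda x,y:(235+(x+.5)/450*110-.5,185+(y+.5)/4-.5)
for p,z,s in(((213,133),53,-1),((94,160),95,1),((152,150),62,1)):
    v=atz("top",f(*p),z)[:2]-D;print(v,np.arctan2(-s*(v@ex),s*(v@ey)))
E
```

```text
hub (np.float64(271.5605078900617), np.float64(222.29005120702269)) [504.60053115 -56.71363206]Traceback (most recent call last):
  File "<stdin>", line 2, in <module>
  File "h.py", line 34, in measure
    Wd=np.array([atz("top",p,z)[:2] for p in P])-D;rr=np.hypot(*Wd.T);k=(rr>r0)&(rr<r1)&(Wd@ey<0)
                 ~~~^^^^^^^^^^^
  File "h.py", line 7, in atz
    o,d=ray(cam,px);return o+d*(z-o[2])/d[2]
        ~~~^^^^^^^^
  File "h.py", line 4, in ray
    i=optics.camera_info(cam);K=np.array(i["camera_matrix"]);R=np.array(i["R"]);t=np.array(i["t"])
ValueError: time passes only in moves, steps and waits
```

Emit:
send_rows(targets=[[[0, 0, 0, 0.1015, -0.1775, 0, 1], [0, 0, 0, 0.1015, -0.1775, 0, 1], [0, 0, 0, 0.1015, -0.1775, 0, 1], [0, 0, 0, 0.1015, -0.1775, 0, 1], [0, 0, 0, 0, 0, -0.122, 1], [0, 0, 0, 0, 0, -0.122, 1], [0, 0, 0, 0, 0, -0.122, 1], [0, 0, 0, 0, 0, -0.122, 1], [0, 0, 0, 0, 0, 0, 1], [0, 0, 0, 0, 0, 0, 1]]])

```text
time_s: 8.9
ee_pos: [445.4, -20.7, 70.2]
ee_rot: [-180.0, -0.0, 96.6]
force: [0.4, -0.0, 0.4]
gripper_width: 0.4
gripper_force: 0.0
```

Emit:
send_rows(targets=[[[0, 0, 0, 0.025, 0.0028, 0, 1], [0, 0, 0, 0.025, 0.0028, 0, 1], [0, 0, 0, 0.025, 0.0028, 0, 1], [0, 0, 0, 0.025, 0.0028, 0, 1], [0, 0, 0, 0.025, 0.0028, 0, 1], [0, 0, 0, 0.014, 0.0016, 0, 1], [0, 0, 0, 0.014, 0.0016, 0, 1], [0, 0, 0, 0.014, 0.0016, 0, 1], [0, 0, 0, 0.014, 0.0016, 0, 1], [0, 0, 0, 0.014, 0.0016, 0, 1], [0, 0, 0, 0.014, 0.0016, 0, 1], [0, 0, 0, 0, 0, 0, 1]]])

```text
time_s: 10.1
ee_pos: [487.7, -16.0, 69.9]
ee_rot: [180.0, 0.0, 96.7]
force: [-2.1, -0.6, -0.5]
gripper_width: 0.6
gripper_force: 0.4
```

Emit:
send_rows(targets=[[[0, 0, 0, 0, 0, 0, 1], [0, 0, 0, -0.025, -0.003, 0, 1], [0, 0, 0, -0.1, -0.012, 0, 1], [0, 0, 0, -0.2, -0.02, 0, 1], [0, 0, 0, -0.1, 0.05, 0.2, 1], [0, 0, 0, -0.1, 0.1, 0.2, 1], [0, 0, 0, -0.1, 0.2, 0, 1], [0, 0, 0, 0, 0.2, 0, 1], [0, 0, 0, 0, 0.2, 0, 1], [0, 0, 0, 0, 0, 0, 1], [0, 0, 0, 0, 0, 0, 1]]])

```text
time_s: 11.2
ee_pos: [362.0, 127.4, 150.1]
ee_rot: [180.0, 0.0, 96.8]
force: [-0.5, 0.1, 0.0]
gripper_width: 0.7
gripper_force: 0.0
```

```bash
python3 - <<'E'
from h import *
measure();find(["post_top","slot_mouth","bar_nose","tab_back"])
p=cv2.resize(optics.grab_frame("top")[0][190:255,240:340,::-1],(800,520),interpolation=cv2.INTER_CUBIC);cv2.imwrite("pics/c3.png",p)
E
```

```text
hub (np.float64(271.59664607237426), np.float64(222.31696173615077)) [504.52165768 -56.83195778]
slotred [  3.98839261 -49.50642701] angle -0.03476218968360742 1150.5
post [-5.4167101  46.30090445] 46.616676214938416 angle 0.0013082125055925238 x_s -0.06098589091455551
post_top top 0.63 [256.9 224.5] [490.6 -11.   95. ]
post_top top 0.28 [314.9 222. ] [ 508.8 -189.1   95. ]
post_top side 0.69 [240.1 200.8] [488.7 -17.   95. ]
slot_mouth top 0.68 [293.4 223. ] [ 507.6 -126.4   53. ]
slot_mouth top 0.47 [322.6 202.7] [ 578.5 -217.3   53. ]
slot_mouth side 0.8 [268.6 216.9] [ 534.2 -110.1   53. ]
bar_nose top 0.7 [291.1 222.9] [ 508.5 -119.7   45.5]
bar_nose side 0.64 [268.7 224.3] [ 514.5 -130.3   45.5]
bar_nose side 0.23 [251.4 215.8] [501.  -59.5  45.5]
tab_back top 0.4 [316.9 219.9] [ 517.3 -196.5   84. ]
tab_back side 0.62 [288.5 223.8] [ 534.  -200.1   84. ]
```

View pics/c3.png

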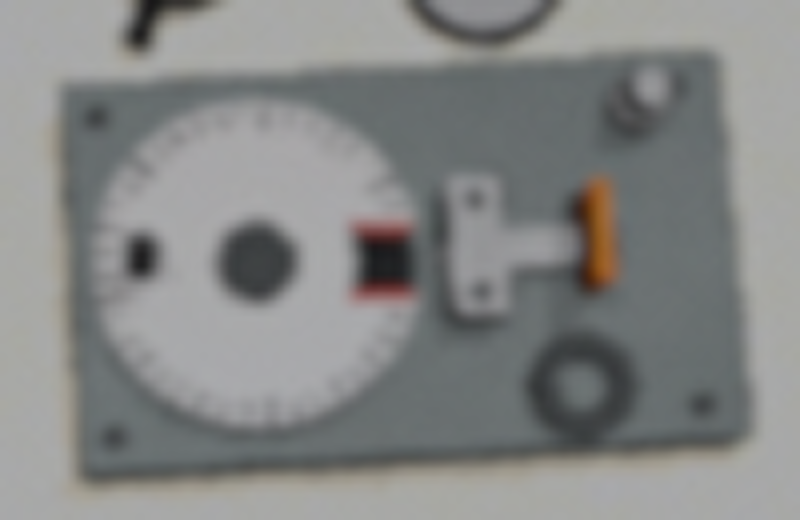

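The picture shows the slot at (382,261) facing the guide at (478,248), with the bar at about (545,247). The disc is within about 0.05 rad of line, inside the tolerance and the slot's clearance. Next is the tab: go behind it and down.

Emit:
send_rows(targets=[[[0, 0, 0, 0.0814, -0.1794, 0, 1], [0, 0, 0, 0.0814, -0.1794, 0, 1], [0, 0, 0, 0.0814, -0.1794, 0, 1], [0, 0, 0, 0.0814, -0.1794, 0, 1], [0, 0, 0, 0.0814, -0.1794, 0, 1], [0, 0, 0, 0.0814, -0.1794, 0, 1], [0, 0, 0, 0.0814, -0.1794, 0, 1], [0, 0, 0, 0.0814, -0.1794, 0, 1], [0, 0, 0, 0.0814, -0.1794, 0, 1], [0, 0, 0, 0.0814, -0.1794, 0, 1], [0, 0, 0, 0, 0, 0, 1], [0, 0, 0, 0, 0, 0, 1]]])

```text
time_s: 13.05
ee_pos: [524.5, -232.0, 149.3]
ee_rot: [-179.9, -0.1, 96.6]
force: [-0.8, 0.9, -0.5]
gripper_width: 0.1
gripper_force: 0.0
```

Emit:
send_rows(targets=[[[0, 0, 0, 0, 0, -0.1, 1], [0, 0, 0, 0, 0, -0.1, 1], [0, 0, 0, 0, 0, -0.1, 1], [0, 0, 0, 0, 0, -0.1, 1], [0, 0, 0, 0, 0, 0, 1], [0, 0, 0, 0, 0, 0, 1]]])

```text
time_s: 13.65
ee_pos: [524.6, -230.7, 70.3]
ee_rot: [-180.0, -0.0, 96.7]
force: [-0.1, 0.2, 0.7]
gripper_width: 0.4
gripper_force: 0.0
```

Emit:
send_rows(targets=[[[0, 0, 0, -0.0023, 0.02, 0, 1], [0, 0, 0, -0.0023, 0.02, 0, 1], [0, 0, 0, -0.0023, 0.02, 0, 1], [0, 0, 0, -0.0023, 0.02, 0, 1], [0, 0, 0, -0.0023, 0.02, 0, 1], [0, 0, 0, -0.0023, 0.02, 0, 1], [0, 0, 0, -0.0023, 0.02, 0, 1], [0, 0, 0, -0.0023, 0.02, 0, 1], [0, 0, 0, -0.0023, 0.02, 0, 1], [0, 0, 0, 0, 0, 0, 1]]])

```text
time_s: 14.65
ee_pos: [520.7, -195.0, 69.9]
ee_rot: [180.0, -0.0, 96.7]
force: [-0.6, -0.3, -0.1]
gripper_width: 0.7
gripper_force: 0.1
```

Emit:
send_rows(targets=[[[0, 0, 0, -0.0012, 0.01, 0, 1], [0, 0, 0, -0.0012, 0.01, 0, 1], [0, 0, 0, -0.0012, 0.01, 0, 1], [0, 0, 0, 0, 0, 0, 1]]])

```text
time_s: 15.05
ee_pos: [520.1, -189.5, 69.9]
ee_rot: [180.0, -0.0, 96.6]
force: [0.4, -0.8, 1.2]
gripper_width: 0.7
gripper_force: 0.7
```

Emit:
send_rows(targets=[[[0, 0, 0, -0.0012, 0.01, 0, 1], [0, 0, 0, -0.0012, 0.01, 0, 1], [0, 0, 0, -0.0012, 0.01, 0, 1], [0, 0, 0, 0, 0, 0, 1]]])

```text
time_s: 15.45
ee_pos: [519.3, -183.3, 69.9]
ee_rot: [180.0, -0.0, 96.7]
force: [0.9, -1.5, 0.9]
gripper_width: 0.3
gripper_force: 0.6
```

```bash
python3 - <<'E'
from h import *
a=optics.grab_frame("top")[0][190:255,240:340,::-1];b=optics.grab_frame("side")[0][185:250,230:330,::-1]
cv2.imwrite("pics/c4.png",np.vstack([cv2.resize(x,(460,300),interpolation=cv2.INTER_CUBIC) for x in (a,b)]))
E
```

```text
(no output)
```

View pics/c4.png

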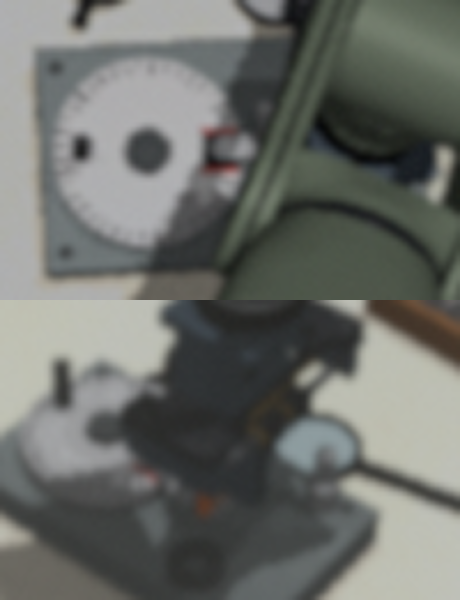

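Emit:
send_rows(targets=[[[0, 0, 0, -0.0012, 0.01, 0, 1], [0, 0, 0, -0.0012, 0.01, 0, 1], [0, 0, 0, 0, 0, 0, 1]]])

```text
time_s: 15.85
ee_pos: [519.2, -182.4, 70.1]
ee_rot: [180.0, 0.3, 96.8]
force: [1.2, -10.3, -1.0]
gripper_width: 0.5
gripper_force: 5.4
```

Emit:
send_rows(targets=[[[0, 0, 0, -0.0012, 0.01, 0, 1], [0, 0, 0, 0, 0, 0, 1]]])

```text
time_s: 16.05
ee_pos: [519.2, -182.4, 70.2]
ee_rot: [179.9, 0.5, 96.8]
force: [-1.1, -16.7, -2.5]
gripper_width: 0.4
gripper_force: 8.3
```

A firm stop. I back off, go up and away, and check.

Emit:
send_rows(targets=[[[0, 0, 0, 0.003, -0.03, 0, 1], [0, 0, 0, 0.009, -0.08, 0, 1], [0, 0, 0, 0.012, -0.1, 0, 1], [0, 0, 0, 0, 0, 0.2, 1], [0, 0, 0, 0, 0, 0.2, 1], [0, 0, 0, 0, 0, 0.2, 1], [0, 0, 0, -0.15, -0.15, 0, 1], [0, 0, 0, -0.15, -0.15, 0, 1], [0, 0, 0, -0.15, -0.15, 0, 1], [0, 0, 0, -0.15, -0.15, 0, 1], [0, 0, 0, 0, 0, 0, 1], [0, 0, 0, 0, 0, 0, 1]]])

```text
time_s: 17.25
ee_pos: [402.9, -340.2, 189.8]
ee_rot: [180.0, -0.1, 96.5]
force: [0.6, -0.2, -0.2]
gripper_width: 0.5
gripper_force: 0.0
```

```bash
python3 - <<'E'
from h import *
measure()
a=optics.grab_frame("top")[0][190:255,240:340,::-1];b=optics.grab_frame("side")[0][185:250,230:330,::-1]
cv2.imwrite("pics/c5.png",np.vstack([cv2.resize(x,(460,300),interpolation=cv2.INTER_CUBIC) for x in (a,b)]))
E
```

```text
hub (np.float64(271.59700156634597), np.float64(222.3213806220631)) [504.50768225 -56.83378818]
slotred [  2.66008772 -49.17510126] angle -0.0611101685046411 1020.5
post [-5.42702541 46.34103011] 46.65772901587111 angle 0.0014278703884247383 x_s -0.06662268496087381
```

View pics/c5.png

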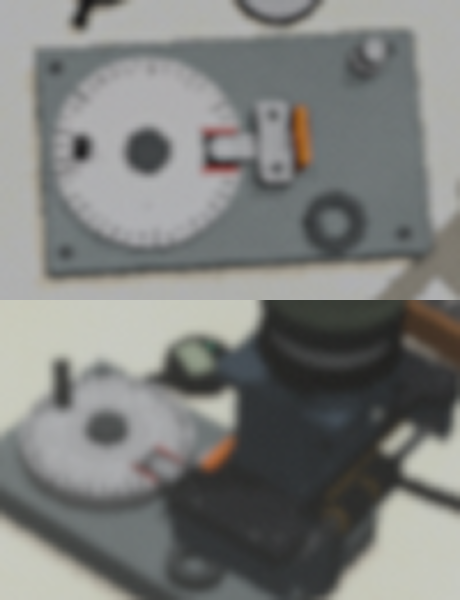

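The picture shows the bar nose inside the red-edged slot at about (211,147). The tab at (301,137) is against the guide block, and the plug, ring and other things near the stage in view are unmoved. The stop took 16 N without moving further, so the bar is home and the arm is clear.

```bash
python3 -c "
from workcell import env
print(env.job_done())"
```

```text
the job is handed in; nothing more can be done
None
```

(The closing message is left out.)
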